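# Put the tailor's shears back together on their pivot stud

## Task

Reassemble the tailor's shears: put the loose half onto the half held in the vice, crossed wide open, nudging it gently until its hole drops over the pivot stud and it lies fully home. Then let go of it and swing its handle round the stud until the shears are fully closed against the rubber stop. Force nothing, as the ground faces and the stud mark easily, and leave the other things on the table where they are.

Things in the scene. Friction and masses are not known exactly. Their poses are not given: they have to be found in the camera images.
- clamp (a point): Vice: midway along and midway between its jaws, level with the upward face of the clamped shear half (52 mm over the table). x along the jaws to that half's tip, y to the fixed jaw, z up. The half's brass stud is upright, 8 mm across, 12 mm high above this face, top chamfered 1.3 mm. The half was clamped by eye: its stud stands at y = 0 but anywhere from x = +4 to +22 mm, not measured
- vice: Small blue bench vice fixed to the table, with one shear half clamped in it; origin 50 mm below point clamp, same axes. The clamped half lies along x, face up: shank 20 mm wide, 62 mm either way of the stud, blade tip 140 mm ahead (+x) of the stud, black handle 140 mm behind it, bow on the -y side, at most 1 mm above the face; a rubber stop on it rises 5 mm. It does not slip if treated gently
- jaw_edge (a point): Middle of the fixed jaw's outer top edge, 31 mm to +y of point clamp and 2.5 mm below it; same axes. The jaws are 76 mm long in x and reach from this edge to 38 mm on the -y side of point clamp; all else of the vice is lower. Further to +y there is only the mat, so the loose half's handle and the fingers find room there while it is put on crossed open
- half_hole (a point): Centre of the loose half's pivot hole (9 mm wide, right through, no chamfer), half-way up the 7 mm thick, 32 mm wide boss. x along it to the tip, z up. Steel, black handle, 280 mm long, about 0.2 kg, balances within 8 mm of the hole; lies inner face down, as it must on the stud. Fully home, this point is 3.5 mm above the clamped half's face and the stud sticks out 5 mm above the half
- half_grip (a point): Place to grasp the loose half from above: middle of its shank, half-way up, 50 mm behind the hole (at x = -50 mm from point half_hole). Parallel sides, 20 mm apart in y, straight for 12 mm either way in x; 7 mm thick, lying flat on a mat 2 mm thick
- half_tip (a point): Tip of the loose half's blade, half-way up: from point half_hole 140 mm in x and 9.5 mm in y. Put on crossed open, this tip points to -y of point clamp; closed, it points to +x, next to the clamped half's tip
- half_bow (a point): Middle of the loose half's finger bow, 108 mm behind point half_hole and 20 mm to its +y: an oval ring of 9 mm round bar, 63 mm long (x), 47 mm wide (y) over all, top 9 mm above the underside. To close, this handle swings anticlockwise seen from above, from +y to -x of point clamp, until it meets a rubber stop 74 mm behind the stud, just as both halves lie parallel
- half: The loose shear half as a whole; origin under its hole, on its underside, axes as point half_hole
- screwdriver: Bystander: small screwdriver with amber handle, 170 mm long; origin at the centre of its underside
- weight: Bystander: dark cast-iron pattern weight, 68 mm across, 36 mm high with its knob; origin at the centre of its underside
- spool: Bystander: wooden spool of navy thread, 32 mm across, 50 mm high; origin at the centre of its underside
- cone: Bystander: rust-red cone of thread, 60 mm across at the foot, 94 mm high; origin at the centre of its underside
- saucer: Bystander: white saucer, 116 mm across, 18 mm high; origin at the centre of its underside
- chalk: Bystander: pale blue flat piece of tailor's chalk, 52 x 40 x 8 mm; origin at the centre of its underside
- dish: Bystander: round dark steel parts dish, 80 mm across, 18 mm high, with the brass pivot nut and a washer in it; origin at the centre of its underside
- oil: Bystander: small clear oil bottle with red cap, 38 mm across, 100 mm high; origin at the centre of its underside

How it is judged:
On the way, in this order (a step that is already met when the one before it is completed fails the run):
1. the loose half lies home on the stud, crossed open by at least 35 degrees (z of half_hole in the frame of clamp between 0.002 and 0.0052 m and y of half_hole in the frame of clamp between -0.004 and 0.004 m and x of half_hole in the frame of clamp between 0.0015 and 0.0245 m and angle between half_hole's own z axis and vertical below 0.07 rad and angle between the x axis of half_hole and the x axis of clamp, either way round above 0.61 rad), for 0.2 s.
2. the shears are swung closed (z of half_hole in the frame of clamp between 0.002 and 0.0052 m and y of half_hole in the frame of clamp between -0.004 and 0.004 m and x of half_hole in the frame of clamp between 0.0015 and 0.0245 m and angle between half_hole's own z axis and vertical below 0.07 rad and angle between the x axis of half_hole and the x axis of clamp, either way round below 0.06 rad), for 0.2 s.
At the end, for the whole second after the job is handed in: The loose half lies home on the stud: its hole within 4 mm of the jaws' middle line, 1.5 to 24.5 mm ahead of the jaws' middle along them and within 1.7 mm of its seated height, level within 4 degrees, parallel to the clamped half within 3.4 degrees with the blade tips together; released and at rest (all of step 2 and x of half_tip in the frame of clamp above 0.11 m and linear speed of half below 0.02 m/s); the robot touches nothing.
It fails at once if the loose half is pressed against the vice or the clamped half with more than 20 N (contact force between half and vice above 20 N).
It fails at once if the robot pushes on the vice or the clamped half with more than 20 N (contact force between any of the arm, the fingers and vice above 20 N).
It fails at once if another thing on the table is moved by more than 20 mm (distance of any of screwdriver, weight, spool, cone, saucer, chalk, dish, oil from where it was at the start of the episode above 0.02 m).
It also fails if it takes over 69 s, if anything falls off the work surface, if the arm or the gripper's body presses on something with over 40 N, if the wrist force passes 120 N, or if a joint passes its speed limit or range.

## Robot

A 6-joint arm with a two-finger parallel gripper is mounted at the origin on the work surface. World frame = base frame: x ahead of the robot, y to its left, z up, the work surface at z = 0. Lengths are in m, angles in rad, forces in N, time in s.
With the tool pointing down it reaches from about 0.35 to 0.975 m from the base axis. Payload 17.4 kg.
Tool frame: the origin (TCP) lies on the centre line of the jaws, within the pads' length; the fingertips stand robot.tcp_to_tips ahead of it and the grasp point (between the pads) lies 6 mm ahead of it (robot.tcp_to_tips is the distance from the TCP to the fingertips, in m); z points along the fingers, y is the line along which they close (so a half turn about z gives the same grasp; the last joint's range is limited). The gripper opens to 85 mm and grips with 20 to 120 N. Pads are 22 mm wide; open, the fingers measure 114 mm over their backs; the gripper's body (76 mm by 85 mm) begins 54 mm behind the grasp point. The pads swing forward as they close: fully open they stand 13 mm farther back than shut.
Start: joints at [1.231, 0.116, 1.442, -0, 1.584, -0.038], TCP at [0.201, 0.644, 0.256] pointing down, gripper open.
Joint ranges: [-2.83, 2.83], [-0.83, 2.19], [0.07, 2.5], [-1.14, 4.28], [0.01, 3], [-2.97, 2.97]. Speed limits (rad/s): [1.89, 1.89, 2.22, 3.14, 3.14, 3.14].

## Interface

Orientations are given as a 3x3 rotation matrix whose columns are the frame's x, y, z axes.
In Python, from plant import robot gives the robot as it stands. Calls block until the motion is done:
- robot.movep(position, orientation): joint-space move of the TCP to a pose.
- robot.move_l(position, frame=None, v=0.15): straight line of the TCP; frame=None keeps the orientation; v is the mean speed in m/s.
- robot.move_j(angles): joint-space move.
- robot.move_gripper(opening, force=None): finger opening in m; force is the grip in N (None keeps the last); returns when the fingers have stopped.
- robot.dwell(seconds).
- robot.inverse_kinematics(position, orientation): joint angles nearest the present ones, or None.
- robot.get_image(name): name is "scene" or "top"; returns the picture (480x640x3 uint8, red, green, blue); there is no depth.
- robot.calibration(name): a dict with "K" (3x3 intrinsics, pixels), "extrinsics" (4x4, takes a point from world to camera coordinates). Camera axes: x right, y down, z forward; pixel columns grow to the right and rows downward; lengths in m; the calibration is good to about 2 mm. A picture is of the moment at which its call begins. calibration takes no time and is no camera call.
A pose or a line that the arm cannot do raises robot.PlanningError and nothing moves.
- robot.job_done(): hands the job in; it is judged then, once.
Trained networks look in the newest picture that a camera, given by its name, has taken for a name from the list of things; names that differ only in an ending like _2 or _b are one class to them, and where a whole thing is asked for, a point or a joint stands for the part that bears it (a point fixed in the world has none). Each returns a list of dicts, best first, with "score" (0 to 1); they miss things now and then, are a little off and sometimes report something else, mostly with a low value. They report only what shows in the picture. A call takes as long as a camera call.
- robot.recognise(camera, name): "position" ([x, y, z] in m, in world coordinates, good to about 4 mm: the middle of the surface that is visible of it).
Readings, each from a call of its own:
- robot.get_time_s(): time.
- robot.get_joints(): joint angles.
- robot.get_qd(): joint speeds.
- robot.get_tau(): joint torques, N m.
- robot.get_eef_pos(): TCP position.
- robot.get_tcp_rot(): TCP orientation.
- robot.get_wrist_force(): force on the tool from outside, world axes, zero at the start.
- robot.get_ft_torque(): the same for the moment, N m.
- robot.get_finger_gap(): finger opening in m.
- robot.get_grip_force(): force on a finger pad.
Only numpy, scipy, OpenCV 4.12 (cv2) and the standard library are available. Lean on these libraries where they do the work, as an engineer would, in place of code of your own. Each camera call takes 0.05 s, during which the arm holds its last target. There are 200 camera calls.

## Working session

There is one attempt and no reset: what is moved stays moved. The work goes in short steps, each a Python script; the robot and the scene stay as the last script left them, time stands still between calls to the robot, and variables do not carry over. Pictures are saved under pics/ and viewed, at most 10 in all, crops included, and the job is handed in when it is done.

```bash
mkdir -p pics; ls; python3 - <<'E'
from plant import robot
import cv2,numpy as np
for c in ("scene","top"):
    im=robot.get_image(c); cv2.imwrite(f"pics/{c}0.png",im[:,:,::-1])
    k=robot.calibration(c); print(c,np.round(k["K"],1).tolist(),np.round(k["extrinsics"],4).tolist())
for n in ["clamp","jaw_edge","vice","half_hole","half_grip","half_tip","half_bow","half","screwdriver","weight","spool","cone","saucer","chalk","dish","oil"]:
    for c in ("top","scene"):
        print(n,c,[(np.round(d["position"],4).tolist(),round(d["score"],2)) for d in robot.recognise(c,n)[:2]])
print(robot.tcp_to_tips,robot.get_time_s(),robot.get_tcp_rot())
E
```

```text
pics
scene [[437.2, 0.0, 312.2], [0.0, 437.2, 244.2], [0.0, 0.0, 1.0]] [[-0.7379, 0.6749, -0.0089, 0.4475], [0.4131, 0.4412, -0.7966, -0.2101], [-0.5337, -0.5915, -0.6044, 1.3983], [0.0, 0.0, 0.0, 1.0]]
top [[599.9, 0.0, 319.8], [0.0, 599.9, 241.3], [0.0, 0.0, 1.0]] [[0.0167, -0.9999, 0.0013, -0.0281], [-0.9912, -0.0167, -0.1311, 0.6062], [0.1311, 0.0009, -0.9914, 1.3158], [0.0, 0.0, 0.0, 1.0]]
clamp top [([0.5809, -0.1139, 0.0528], 0.94)]
clamp scene [([0.5961, -0.1032, 0.0337], 0.93)]
jaw_edge top [([0.5812, -0.1155, 0.0507], 0.65), ([0.7397, 0.2739, 0.0491], 0.49)]
jaw_edge scene [([0.5939, -0.0946, 0.0312], 0.93)]
vice top [([0.5815, -0.1209, 0.0494], 0.95), ([0.7956, 0.08, 0.0248], 0.36)]
vice scene [([0.5962, -0.0974, 0.0342], 0.85)]
half_hole top [([0.5813, -0.1154, 0.0531], 0.69), ([0.5139, 0.205, 0.0084], 0.68)]
half_hole scene [([0.5271, 0.205, 0.0079], 0.82)]
half_grip top [([0.5166, 0.2066, 0.0123], 0.75), ([0.5778, -0.1142, 0.0545], 0.2)]
half_grip scene [([0.5264, 0.2038, 0.0066], 0.79)]
half_tip top [([0.5149, 0.203, 0.0089], 0.73)]
half_tip scene [([0.5267, 0.2025, 0.
[... 750 characters left out ...]
3589, 0.0409], 0.84)]
cone scene [([0.7395, -0.362, 0.0597], 0.77)]
saucer top [([0.7998, -0.065, 0.0109], 0.82)]
saucer scene [([0.7941, -0.0678, 0.0116], 0.86)]
chalk top [([0.6786, 0.3958, 0.0084], 0.8), ([0.5138, 0.2051, 0.0069], 0.65)]
chalk scene [([0.6807, 0.3951, 0.0104], 0.64), ([0.4498, 0.0274, 0.0214], 0.62)]
dish top [([0.4078, -0.4208, 0.0057], 0.75)]
dish scene [([0.4109, -0.4262, 0.0123], 0.81)]
oil top [([0.7606, -0.2623, 0.0676], 0.52)]
oil scene [([0.7764, -0.2571, 0.0569], 0.57), ([0.5201, 0.205, 0.0116], 0.24)]
0.025 1.7 [[-9.54790001e-01  2.97281102e-01  3.77958716e-06]
 [ 2.97281102e-01  9.54790001e-01 -1.61912340e-05]
 [-8.42205991e-06 -1.43356285e-05 -1.00000000e+00]]
```

View pics/top0.png

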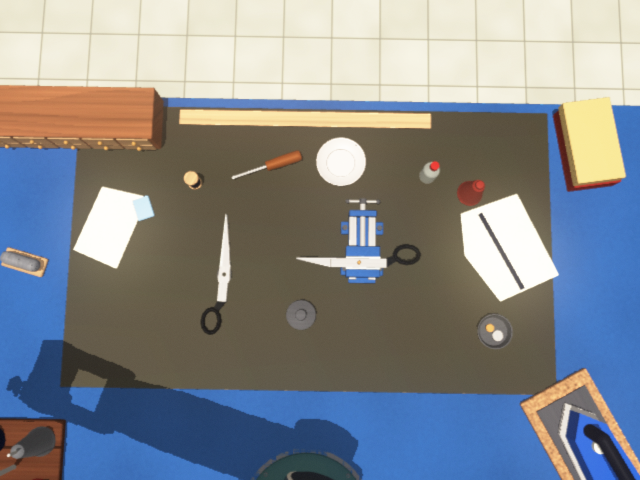

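View pics/scene0.png

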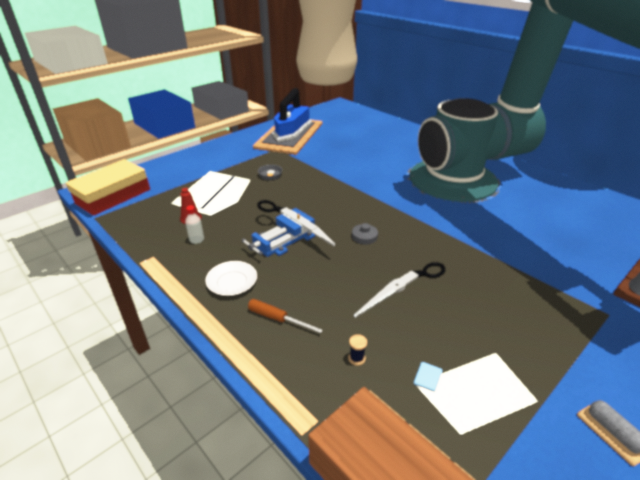

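Top view: the loose half runs from its tip (226,215) through the hole at about (224,274) to the bow (211,320), and is free all round. The clamped half has its tip at (297,259), stud at about (359,262) and bow at (405,255). So clamp x is about world +y, clamp y about world -x, and the loose half already has roughly the orientation it needs on the stud. I'll zoom in on the hole and stud.

```bash
python3 - <<'E'
import cv2,numpy as np
im=cv2.imread("pics/top0.png")
a=cv2.rotate(im[210:335,205:240],cv2.ROTATE_90_COUNTERCLOCKWISE)  # out col=row-210, out row=239-col
b=im[235:290,300:425]
f=lambda x:cv2.resize(x,None,fx=6,fy=6,interpolation=cv2.INTER_CUBIC)
cv2.imwrite("pics/z1.png",np.vstack([f(a),f(b)]))
E
```

```text
(no output)
```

View pics/z1.png

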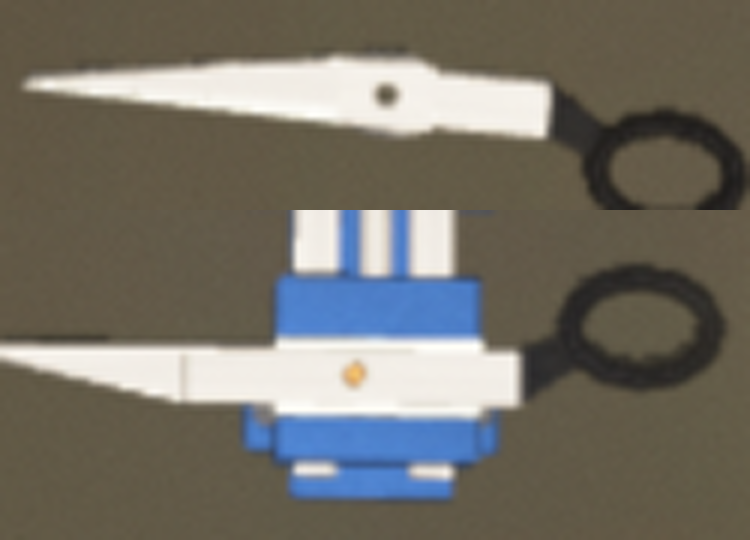

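```bash
cat > h.py <<'E'
import cv2,numpy as np
from plant import robot
def ray(uv,z,c="top"):
    k=robot.calibration(c);E=k["extrinsics"];R=E[:3,:3];o=-R.T@E[:3,3]
    d=R.T@np.linalg.inv(k["K"])@np.array([uv[0],uv[1],1.0]);return o+d*(z-o[2])/d[2]
def cen(w,x0,y0):
    w=w.astype(float);Y,X=np.mgrid[:w.shape[0],:w.shape[1]];return np.array([(w*X).sum(),(w*Y).sum()])/w.sum()+[x0,y0]
def studpix(im,u,v,r=6):   # yellow blob
    p=im[v-r:v+r+1,u-r:u+r+1].astype(float);w=np.clip(p[:,:,0]-p[:,:,2]-25,0,None);return cen(w,u-r,v-r)
def holepix(im,u,v,r=4):
    p=im[v-r:v+r+1,u-r:u+r+1].astype(float).mean(2);w=np.clip(np.median(p)-p-25,0,None);return cen(w,u-r,v-r)
E
python3 - <<'E'
from h import *
im=cv2.imread("pics/top0.png")[:,:,::-1]
h=holepix(im,224,274);s=studpix(im,359,262)
print("hole px",h,ray(h,.009),"stud px",s,ray(s,.062))
g=im.astype(float).mean(2)
def mid(prof,x0):
    w=np.clip(prof-85,0,110);i=np.arange(len(w));return (w*i).sum()/w.sum()+x0
P=np.array([ray((mid(g[r,205:240],205),r),.009) for r in range(284,299)])
vx,vy,_,_=cv2.fitLine(P[:,:2].astype(np.float32),cv2.DIST_L2,0,.01,.01).ravel();
if vx<0: vx,vy=-vx,-vy
print("half axis",np.degrees(np.arctan2(vy,vx)),"mid",P.mean(0))
H=ray(h,.009);G=P.mean(0);d=H-G;print("hole-mid axis deg",np.degrees(np.arctan2(d[1],d[0])))
Q=np.array([ray((c,mid(g[250:275,c],250)),.052) for c in list(range(333,344))+list(range(382,386))])
q=np.polyfit(Q[:,1],Q[:,0],1);print("clamped axis slope dx/dy",q, "x at stud y",np.polyval(q,ray(s,.062)[1]))
E
```

```text
hole px [223.62033333 273.929     ] [0.53151305 0.20149494 0.009     ] stud px [358.61057692 261.92908654] [ 0.55916071 -0.1046366   0.062     ]
half axis -2.9410002 mid [0.49238558 0.20390536 0.009     ]
hole-mid axis deg -3.5252051990687203
clamped axis slope dx/dy [-0.00377733  0.55798125] x at stud y 0.5583765013489366
```

```bash
cat >> h.py <<'E'
def Rt(deg):  # tool down, half axis at deg: tool y = lateral of half
    c,s=np.cos(np.radians(deg)),np.sin(np.radians(deg));return np.array([[-c,-s,0],[-s,c,0],[0,0,-1.]])
def st(m=""):
    print(m,"t",round(robot.get_time_s(),2),"p",np.round(robot.get_eef_pos(),4),"F",np.round(robot.get_wrist_force(),2),"M",np.round(robot.get_ft_torque(),2),"gap",round(robot.get_finger_gap(),4),"grip",round(robot.get_grip_force(),1),flush=True)
E
python3 - <<'E'
from h import *
th=-3.3;H=np.array([.5315,.2015]);a=np.array([np.cos(np.radians(th)),np.sin(np.radians(th))])
g=H-.05*a
robot.movep([*g,.10],Rt(th));st("above")
robot.move_gripper(.04);print(robot.tcp_to_tips);st()
robot.move_l([*g,.035],v=.1);st()
z=.035
while z>.0275:
    z-=.0015;robot.move_l([*g,z],v=.03);f=robot.get_wrist_force()
    if f[2]>2: st("contact");z+=.0015;robot.move_l([*g,z],v=.03);break
st("down")
robot.move_gripper(.015,70);st("gripped")
robot.move_l([*g,z+.03],v=.06);st("lifted")
cv2.imwrite("pics/s1.png",robot.get_image("scene")[:,:,::-1]);cv2.imwrite("pics/t1.png",robot.get_image("top")[:,:,::-1])
E
python3 -c "
import cv2,numpy as np
a=cv2.imread('pics/s1.png')[220:340,330:470];b=cv2.imread('pics/t1.png')[200:340,170:280]
cv2.imwrite('pics/z2.png',np.hstack([cv2.resize(a,(466,400),interpolation=2),cv2.resize(b,(314,400),interpolation=2)]))"
```

```text
above t 3.67 p [0.4816 0.205  0.1003] F [-0.36  0.14 -0.72] M [ 0.02 -0.   -0.04] gap 0.0855 grip 0.0
0.025
 t 4.17 p [0.4816 0.2044 0.1   ] F [-0.45  0.15  0.08] M [0.01 0.05 0.02] gap 0.0403 grip 0.0
 t 4.97 p [0.4819 0.2045 0.0355] F [ 0.24  0.47 -0.07] M [ 0.    0.03 -0.01] gap 0.0401 grip 0.0
down t 6.22 p [0.4815 0.2043 0.0274] F [ 0.31 -1.17  0.32] M [ 0.05 -0.06 -0.08] gap 0.04 grip 0.0
gripped t 6.56 p [0.4818 0.2044 0.0279] F [-0.85 -0.83  5.67] M [-0.14  0.21 -0.04] gap 0.0175 grip 69.1
lifted t 7.21 p [0.4815 0.2044 0.0575] F [ 0.94 -0.14 -1.89] M [-0.01  0.07 -0.01] gap 0.0177 grip 68.4
```

View pics/z2.png

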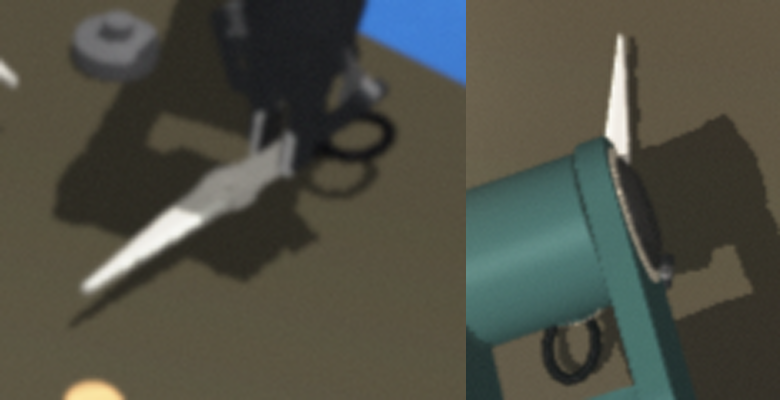

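The half is held level: the scene crop shows the fingers on the shank and its shadow clear below. Next I'll carry it to the stud and probe for the fit.

```bash
cat >> h.py <<'E'
def F(n=3):
    r=[]
    for _ in range(n): robot.dwell(.01);r.append(robot.get_wrist_force())
    return np.mean(r,0)
E
python3 - <<'E'
from h import *
S=np.array([.5590,-.1046]);T=S-[.05,0]
robot.move_l([.48,.20,.15],v=.2);robot.movep([*T,.15],Rt(0));robot.move_l([*T,.097],v=.1);robot.dwell(.2)
B=F(8);np.save("B.npy",B);st("base")
z=.0935
while z>.0865:
    robot.move_l([*T,z],v=.02);f=F()-B;print(round(z,4),np.round(f,1),round(robot.get_time_s(),1),round(robot.get_eef_pos()[2],4))
    if f[2]>3 or np.hypot(*f[:2])>4:break
    z-=.0005
st()
E
```

```text
base t 10.04 p [ 0.5092 -0.1047  0.0976] F [-0.93  0.08 -2.17] M [0.   0.1  0.03] gap 0.0178 grip 68.5
0.0935 [ 0.2 -0.5 -0.1] 10.4 0.0934
0.093 [ 0.2 -0.2 -0.3] 10.7 0.093
0.0925 [-0.2 -0.1  0. ] 10.9 0.0925
0.092 [ 0.6  0.  -0.8] 11.2 0.092
0.0915 [ 0.1 -0.3  0.1] 11.5 0.0915
0.091 [-0.3 -0.4 -0.3] 11.8 0.091
0.0905 [ 0.7 -0.2 -0.2] 12.0 0.0905
0.09 [-0.1 -0.5  0.7] 12.3 0.09
0.0895 [-0.4 -0.4  0.7] 12.6 0.0896
0.089 [-0.1 -0.6  2.3] 12.9 0.0891
0.0885 [-0.2 -0.8  3.6] 13.1 0.0886
 t 13.14 p [ 0.5091 -0.1046  0.0886] F [-0.16 -0.03  1.07] M [-0.11  0.03 -0.02] gap 0.0174 grip 68.9
```

```bash
python3 - <<'E'
from h import *
B=np.load("B.npy");T=np.array([.5090,-.1046]);zs=.0886
p=1.3;pts=[(p*(i+.5*j),p*.866*j) for i in range(-4,5) for j in range(-4,5)]
pts=[q for q in pts if .1<np.hypot(*q)<4.2]
pts.sort(key=lambda q:(round(np.hypot(*q)/1.3),np.arctan2(q[1],q[0])))
for q in pts:
    c=T+np.array(q)/1000;robot.move_l([*c,zs],v=.015);f=F(3)-B
    print(np.round(q,1),np.round(f,1),round(robot.get_time_s(),1))
    if f[2]>9: print("high");break
    if f[2]<1.6:
        robot.move_l([*c,zs-.0012],v=.015);f=F(4)-B;print("  down",np.round(f,1))
        if f[2]<3.5: print("CAND");break
        robot.move_l([*c,zs],v=.015)
    if robot.get_time_s()>26:break
st()
E
```

```text
[-0.6 -1.1] [ 0.6 -2.2  0.9] 13.4
  down [ 3.7 -4.5 -0.8]
CAND
 t 13.7 p [ 0.5084 -0.1059  0.0873] F [ 2.91 -3.98 -1.89] M [-0.64 -0.53 -0.23] gap 0.0172 grip 68.5
```

The hole has caught on the stud's chamfer. I'll descend compliantly, following the side force.

```bash
python3 - <<'E'
from h import *
B=np.load("B.npy");c=np.array([.5084,-.1057]);z=.0874
for k in range(60):
    f=F(3)-B;l=np.hypot(*f[:2]);print(np.round(c*1e3,1),round(z*1e3,1),np.round(f,1),round(robot.get_time_s(),1))
    if l>9 or f[2]>7: z+=.0004
    if l>1.2: c=c+f[:2]*.00009
    if l<3.5 and f[2]<3: z-=.0008 if l<2 else .0004
    if z<.0790 and f[2]>2.5: break
    if z<.0772: break
    robot.move_l([*c,z],v=.02)
    if robot.get_time_s()>26:break
st()
E
```

```text
[ 508.4 -105.7] 87.4 [ 4.1 -4.4 -1.4] 13.7
[ 508.8 -106.1] 87.4 [ 1.1 -2.6 -0.5] 14.0
[ 508.9 -106.3] 87.0 [ 0.5 -1.7 -0.3] 14.3
[ 508.9 -106.5] 86.2 [ 0.6  0.3 -0.4] 14.6
[ 508.9 -106.5] 85.4 [ 0.3 -0.7 -0.9] 14.8
[ 508.9 -106.5] 84.6 [ 0.3 -0.6  0.3] 15.1
[ 508.9 -106.5] 83.8 [ 0.6 -0.6  0.4] 15.4
[ 508.9 -106.5] 83.0 [ 0.2  0.1 -0.4] 15.7
[ 508.9 -106.5] 82.2 [-0.  -0.3 -0. ] 15.9
[ 508.9 -106.5] 81.4 [ 0.4 -0.1 -0.3] 16.2
[ 508.9 -106.5] 80.6 [-0.2 -0.2  0.1] 16.5
[ 508.9 -106.5] 79.8 [ 0.2 -0.3  0.2] 16.8
[ 508.9 -106.5] 79.0 [-0.1 -0.6 -0.6] 17.0
[ 508.9 -106.5] 78.2 [ 0.4 -0.   0.5] 17.3
[ 508.9 -106.5] 77.4 [-0.8  0.3  3.9] 17.6
 t 17.57 p [ 0.509  -0.1065  0.0776] F [-1.05  0.23  1.59] M [ 0.    0.15 -0.  ] gap 0.0172 grip 69.0
```

Seated: side forces are near zero and contact came at the expected home height, which puts the stud at about (0.5589, -0.1065). I'll release and raise slightly. With the open fingers still straddling the shank, I'll then swing it round the stud with one pad face.

```bash
python3 - <<'E'
from h import *
S=np.array([.5589,-.1065])
robot.move_l([.5089,-.1065,.0779],v=.02);robot.dwell(.3);st("held home")
robot.move_gripper(.031);robot.move_l([.5089,-.1065,.0803],v=.03);robot.dwell(.2);st("open")
def pose(phi,off=-.0045,r=.05):
    t=np.radians(phi);R2=np.array([[np.cos(t),-np.sin(t)],[np.sin(t),np.cos(t)]]);return S+R2@[-r,off]
print([robot.inverse_kinematics([*pose(p),.0803],Rt(p)) is not None for p in (30,60,90,95)])
B=F(6);np.save("B2.npy",B)
robot.move_l([*pose(0),.0803],v=.02)
for phi in range(5,81,5):
    robot.move_l([*pose(phi),.0803],frame=Rt(phi),v=.03);f=F(2)-B
    print(phi,np.round(f,1),np.round(robot.get_eef_pos()*1e3,1),round(robot.get_time_s(),1))
    if np.linalg.norm(f)>6:print("stop");break
cv2.imwrite("pics/s2.png",robot.get_image("scene")[:,:,::-1]);cv2.imwrite("pics/t2.png",robot.get_image("top")[:,:,::-1])
a=cv2.imread('pics/s2.png')[170:290,220:390];b=cv2.imread('pics/t2.png')[200:320,280:440]
cv2.imwrite('pics/z3.png',np.hstack([cv2.resize(a,(400,282),interpolation=2),cv2.resize(b,(376,282),interpolation=2)]))
E
```

```text
held home t 18.12 p [ 0.5089 -0.1065  0.0779] F [ 0.62  0.24 -0.49] M [ 0.01 -0.11  0.01] gap 0.0172 grip 68.8
open t 18.86 p [ 0.5089 -0.1065  0.0803] F [ 0.48 -0.7   0.2 ] M [-0.02  0.02 -0.1 ] gap 0.0313 grip 0.0
[True, True, True, True]
5 [-0.4  0.3 -0. ] [ 509.5 -115.3   80.3] 19.6
10 [-0.7 -0.4 -0.6] [ 510.4 -119.5   80.3] 19.9
15 [-0.4  0.4 -0.7] [ 511.7 -123.7   80.3] 20.2
20 [-0.9  0.5 -0.2] [ 513.4 -127.7   80.3] 20.6
25 [ 0.1  0.2 -0.6] [ 515.4 -131.6   80.3] 20.9
30 [-0.3  0.8 -0.3] [ 517.7 -135.2   80.2] 21.2
35 [-0.3 -0.2 -0. ] [ 520.4 -138.7   80.2] 21.5
40 [-0.5 -0.2 -1.1] [ 523.4 -142.    80.3] 21.8
45 [-0.1 -0.  -0.2] [ 526.6 -144.9   80.3] 22.1
50 [-0.3 -0.7 -0.3] [ 530.1 -147.6   80.2] 22.4
55 [ 0.3  0.3 -0.4] [ 533.8 -150.    80.2] 22.8
60 [-0.2 -0.4  0.5] [ 537.6 -152.    80.2] 23.1Traceback (most recent call last):
  File "<stdin>", line 11, in <module>
plant.PlanningError: the arm cannot follow that straight line within its joint ranges
```

```bash
python3 - <<'E'
from h import *
print(np.round(robot.get_joints(),2))
S=np.array([.5589,-.1065])
for phi in (60,65,70,80,90):
    t=np.radians(phi);R2=np.array([[np.cos(t),-np.sin(t)],[np.sin(t),np.cos(t)]])
    print(phi,np.round(robot.inverse_kinematics([*(S+R2@[-.05,-.0045]),.0803],Rt(phi)),2))
cv2.imwrite("pics/s2.png",robot.get_image("scene")[:,:,::-1]);cv2.imwrite("pics/t2.png",robot.get_image("top")[:,:,::-1])
a=cv2.imread('pics/s2.png')[170:290,220:390];b=cv2.imread('pics/t2.png')[200:320,280:440]
cv2.imwrite('pics/z3.png',np.hstack([cv2.resize(a,(400,282),interpolation=2),cv2.resize(b,(376,282),interpolation=2)]))
E
```

```text
[-0.32 -0.03  1.89 -0.    1.29 -2.94]
60 [-0.32 -0.03  1.89 -0.    1.29 -2.94]Traceback (most recent call last):
  File "<stdin>", line 6, in <module>
    return _wrapfunc(a, 'round', decimals=decimals, out=out)
    return _wrapit(obj, method, *args, **kwds)
    result = getattr(arr, method)(*args, **kwds)
TypeError: unsupported operand type(s) for *: 'NoneType' and 'float'
```

The last joint is at its range (q6 = -2.94). I'll lift off, turn the tool by half a turn (same grasp), straddle again and go on.

```bash
cat >> h.py <<'E'
S=np.array([.5589,-.1065])
def pose(phi,off=-.0045,r=.05):
    t=np.radians(phi);R2=np.array([[np.cos(t),-np.sin(t)],[np.sin(t),np.cos(t)]]);return S+R2@[-r,off]
E
python3 - <<'E'
from h import *
robot.move_l([*pose(60,0),.0803],v=.03);robot.move_l([*pose(60,0),.15],v=.12)
robot.movep([*pose(60,0),.15],Rt(-120));st();print(np.round(robot.get_joints(),2))
cv2.imwrite("pics/s2.png",robot.get_image("scene")[:,:,::-1]);cv2.imwrite("pics/t2.png",robot.get_image("top")[:,:,::-1])
a=cv2.imread('pics/s2.png')[170:290,220:390];b=cv2.imread('pics/t2.png')[200:320,280:440]
cv2.imwrite('pics/z3.png',np.hstack([cv2.resize(a,(400,282),interpolation=2),cv2.resize(b,(376,282),interpolation=2)]))
E
```

```text
t 26.77 p [ 0.5339 -0.1498  0.15  ] F [ 0.21  0.04 -0.53] M [-0.02 -0.06 -0.02] gap 0.0313 grip 0.0
[-0.32 -0.1   1.83 -0.    1.41  0.2 ]
```

View pics/z3.png

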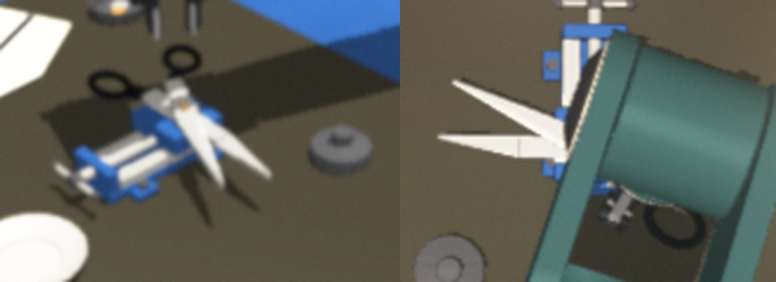

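The scene crop shows the loose half seated on the stud and crossed by about 30°, with the stud showing through at (185,103). Straddling again and closing.

```bash
python3 - <<'E'
from h import *
robot.move_l([*pose(60,0),.09],v=.12)
B=F(6)
for z in (.0865,.0835,.0803):
    robot.move_l([*pose(60,0),z],v=.03);f=F(2)-B
    if np.linalg.norm(f)>3:print("contact",z,f)
robot.move_l([*pose(60),.0803],v=.02)
phi=60
while phi<96:
    phi+=4 if phi<80 else 1
    robot.move_l([*pose(phi),.0803],frame=Rt(phi-180),v=.03 if phi<81 else .01);f=F(3)-B
    print(phi,np.round(f,1),round(robot.get_time_s(),1))
    if np.hypot(*f[:2])>3.5:print("stop");break
st()
robot.dwell(.3);print(F(5)-B)
cv2.imwrite("pics/s3.png",robot.get_image("scene")[:,:,::-1])
E
```

```text
64 [ 0.  -0.1  0.2] 29.1
68 [ 0.2  0.3 -0.1] 29.4
72 [0.4 0.  0.1] 29.6
76 [0.5 0.4 0.1] 29.9
80 [0.7 0.1 0.1] 30.2
81 [ 0.1  0.1 -0.1] 30.5
82 [0.2 0.3 0.1] 30.8
83 [0.3 0.3 0.1] 31.1
84 [-0.1  0.8  0.1] 31.3
85 [ 0.3  0.1 -0.4] 31.6
86 [-0.2  0.1 -0. ] 31.9
87 [-0.3 -0.2  0. ] 32.1
88 [0.  0.2 0.3] 32.4
89 [ 0.3 -0.   0.5] 32.7
90 [-4.7  0.9  2.3] 33.0
stop
 t 32.98 p [ 0.563  -0.1564  0.0802] F [-4.46  0.48  1.71] M [ 0.14  0.85 -0.02] gap 0.0308 grip 2.4
[-4.4797612   1.40328865  2.52616429]
```

It met the stop at 90° with about 4.5 N. Backing off, lifting and checking.

```bash
python3 - <<'E'
from h import *
p=pose(90,0)
robot.move_l([*p,.0802],v=.02);st("backed");robot.move_l([*p,.16],v=.1)
robot.move_l([.42,-.30,.25],v=.2);st()
cv2.imwrite("pics/s4.png",robot.get_image("scene")[:,:,::-1]);im=robot.get_image("top");cv2.imwrite("pics/t4.png",im[:,:,::-1])
a=cv2.imread('pics/s4.png')[170:290,220:390];b=cv2.imread('pics/t4.png')[220:300,285:435]
cv2.imwrite('pics/z4.png',np.vstack([cv2.resize(a,(420,296),interpolation=2),cv2.resize(b,(420,224),interpolation=2)]))
E
```

```text
backed t 33.74 p [ 0.5589 -0.1566  0.0803] F [-0.95 -0.41 -0.23] M [0.01 0.03 0.03] gap 0.0311 grip 0.0
 t 35.93 p [ 0.4203 -0.2995  0.2494] F [-0.11  0.19  0.65] M [0.08 0.03 0.02] gap 0.0308 grip 0.0
```

View pics/z4.png

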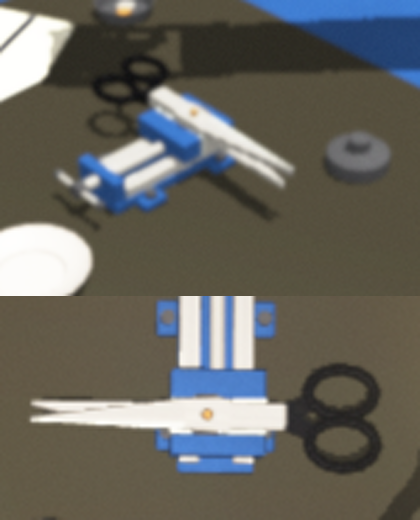

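Seated and nearly parallel, with the bows side by side. I'll measure the residual angle before handing in.

```bash
python3 - <<'E'
from h import *
im=cv2.imread("pics/t4.png");g=im.astype(float).mean(2)
# both blades: edges in columns ahead of jaws ; print brightness profiles near the tips & along shank
for c in (298,302,308,316,324): print(c,g[250:278,c].astype(int).tolist())
# shank behind jaws
for c in (382,384,386): print(c,g[250:278,c].astype(int).tolist())
s=studpix(im[:,:,::-1],359,262);print("stud",s,ray(s,.062))
tip=ray((297,269.5),.0555);print("tip guess",tip)
z=cv2.resize(im[250:285,288:390],None,fx=7.8,fy=7.8,interpolation=cv2.INTER_CUBIC);cv2.imwrite("pics/z5.png",z)
E
```

```text
298 [86, 86, 86, 86, 86, 86, 103, 165, 220, 156, 96, 90, 129, 203, 216, 113, 87, 88, 88, 86, 87, 84, 87, 85, 87, 87, 86, 85]
302 [87, 88, 88, 87, 85, 81, 77, 156, 235, 229, 154, 94, 168, 238, 240, 125, 87, 87, 88, 87, 87, 87, 86, 86, 88, 87, 86, 86]
308 [87, 87, 87, 86, 85, 81, 68, 141, 234, 238, 230, 183, 231, 239, 238, 152, 92, 88, 87, 88, 89, 87, 88, 87, 87, 87, 87, 88]
316 [86, 87, 86, 87, 90, 82, 68, 140, 233, 230, 192, 231, 238, 240, 240, 212, 111, 88, 88, 87, 87, 88, 88, 88, 87, 89, 88, 87]
324 [89, 89, 88, 87, 89, 89, 91, 137, 221, 193, 233, 237, 237, 240, 244, 240, 123, 88, 88, 90, 88, 88, 89, 88, 88, 89, 89, 89]
382 [87, 88, 87, 87, 89, 87, 82, 79, 152, 232, 237, 238, 237, 235, 237, 237, 233, 203, 118, 99, 98, 105, 108, 108, 104, 94, 88, 86]
384 [88, 87, 89, 88, 87, 87, 86, 90, 154, 232, 236, 238, 238, 236, 236, 237, 234, 202, 106, 87, 88, 88, 85, 87, 87, 86, 87, 85]
386 [87, 87, 88, 87, 87, 87, 86, 86, 125, 203, 211, 213, 213, 210, 209, 206, 184, 145, 88, 86, 86, 86, 86, 86, 86, 87, 86, 87]
stud [358.6047619 261.8452381] [ 0.55934682 -0.1046222   0.062     ]
tip guess [0.54062205 0.03156412 0.0555    ]
```

View pics/z5.png

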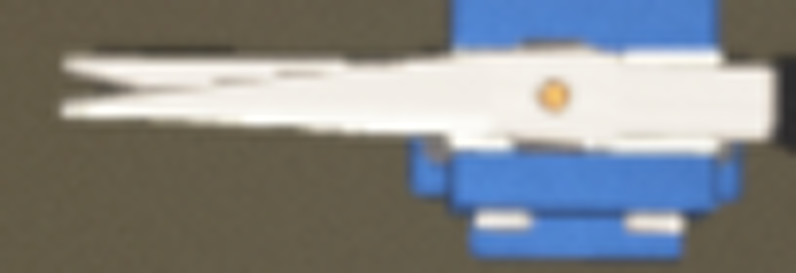

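```bash
python3 - <<'E'
from h import *
g0=cv2.imread("pics/top0.png").astype(float).mean(2);g4=cv2.imread("pics/t4.png").astype(float).mean(2)
def edge(p,x0,last):  # subpixel crossing of 160
    i=np.where(p>160)[0]
    if last: k=i[-1];return x0+k+(p[k]-160)/(p[k]-p[k+1])
    k=i[0];return x0+k-(p[k]-160)/(p[k]-p[k-1])
def ang(P):
    P=np.array(P);v=cv2.fitLine(P[:,:2].astype(np.float32),cv2.DIST_L2,0,.01,.01).ravel()[:2];return np.degrees(np.arctan2(v[1],v[0]))%180
A=ang([ray((edge(g0[r,205:240],205,False),r),.009) for r in range(219,250)])
B=ang([ray((c,edge(g4[245:280,c],245,True)),.059) for c in range(302,333)])
print("blade +y edge t0",A,"t4",B,"rot",(B-A)%180,"final axis",(B-A)%180-3.2)
m=lambda g,c:(edge(g[250:280,c],250,True)+edge(g[250:280,c],250,False))/2
for n,g,z in(("t0",g0,.052),("t4",g4,.059)):
    Q=np.mean([ray((c,m(g,c)),z) for c in (382,383,384,385)],0);print(n,"shank mid",Q)
h=ray((358.6,261.87),.063);print("stud",h)
E
```

```text
blade +y edge t0 175.59735 t4 87.258606 rot 91.661255 final axis 88.46126
t0 shank mid [ 0.55921085 -0.16078384  0.052     ]
t4 shank mid [ 0.55850837 -0.16003992  0.059     ]
stud [ 0.55919297 -0.10454753  0.063     ]
```

The loose half is within about 1 to 1.7° of parallel (limit 3.4°), it met the stop solidly, and the gripper is clear. Handing in.

```bash
python3 -c "
from plant import robot
print(robot.job_done(),robot.get_time_s())"
```

```text
the job is handed in; nothing more can be done
the job is handed in; nothing more can be done
```

The loose half is home on the stud and swung closed to the rubber stop (stop contact about 4.5 N, measured within about 1.7° of parallel), released with the arm clear, and the job was handed in at about 36 s; no verdict was returned.

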